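# Slide the lid pan to its rest mark and hold the sprung tweezers at the gap mark over it

## Task

Slide the small saucepan, without lifting it off the hob, from the heating place onto the rest mark (the ring with the cross), centred, and let go of it. Then pick the sprung tweezers up from their rest, hold them level with both tips a few centimetres above the middle of the pan, and squeeze them until the tips are 20 mm apart, as marked on their gauge strip. Finish while still holding them there at that steady gap, touching nothing else, and leave the jars and the mug alone.

Things in the scene. Friction and masses are not known exactly. Their poses are not given: they have to be found in the camera images.
- hob: Fixed portable hob, white with a flat black top, 280 (x) x 440 (y) x 55 mm high; origin on the bench under its centre, z up. Its top is the surface that the pan slides on, 55 mm above the bench. It stands at slightly different places and yaws.
- heat_mark: Heating place: three concentric thin grey rings printed flat on the hob's top (radii 26, 50, 74 mm). Origin at their centre on the hob's top. It may be at either end of the hob; the pan starts about on it, so the pan hides most of it.
- rest_mark: Rest mark at the other end of the hob: one thin grey printed ring of radius 74 mm with four short ticks outside and a cross at its centre, flat on the hob's top. Origin at its centre on the hob's top, z up.
- pan_centre (a point): Centre of the loose steel saucepan, on its axis, half-way up: 32.5 mm above its underside, 32.5 mm below its rim. Pan 130 mm across, 65 mm high, about 0.7 kg (0.5 to 0.9), with three brass jar lids standing inside below the rim. Axes: z up, the handle points along -x.
- pan_handle (a point): Grasp point in the middle of the pan's straight black handle, 108 mm from the pan's axis (on its -x side), 50 mm above the pan's underside, so about 105 mm above the bench. The handle is a level radial bar 18 mm wide, 12 mm thick, 110 mm long, running from 63 to 173 mm from the axis. Axes as pan_centre: x along the handle towards the pan.
- rest: Fixed black rest of the tweezers: base plate 190 x 70 x 10 mm high and two saddles whose tops are 45 mm above the bench, centred 89 mm behind and 42 mm ahead of the origin along x, each 20 mm long in x (40 and 56 mm wide). Origin on the bench under the thumb plates; between the saddles the tweezers are free from both sides.
- tweezers_grip (a point): Grasp point of the loose steel tweezers (167 mm long, 11 high, 70 g), midway between the two thumb plates, 52 mm above the bench on the rest. Axes: x towards the tips, z up, squeeze along y. The knurled plates outside the legs are 24 mm long, 10 high; 38 mm over both when open, about 27 mm (and parallel) at the 20 mm tip gap. Legs join 85 mm behind, tips 65 mm ahead.
- tip_fixed (a point): Inner face of the tip of the tweezers' fixed leg (on the -y side), half-way up the leg.
- tip_moving (a point): Inner face of the tip of the tweezers' sprung leg (+y side), half-way up. Its distance from tip_fixed is the tip gap: 40 mm open, 20 wanted, 4 at the stop. A 10 mm wide gauge strip across the legs, 23 mm behind the tips and fixed to the other leg, has a black line that this leg's inside edge reaches at 20 mm.
- tweezer_spring (a joint): Closing angle of the sprung leg in rad: 0 open, 0.133 at the 20 mm gap, 0.24 at the stop (1.5 mm of gap per 0.01 rad). Force on the thumb plates: 2.5 N to start closing, 9 N at 20 mm, 14 N nearly shut; 1 mm less over the plates gives about 1.8 mm less gap. Springs open by itself.
- jar_a_mid (a point): Centre of a closed amber jar, 66 mm across, 90 mm high, standing on the bench. Leave alone.
- jar_b_mid (a point): Centre of a second such jar. Leave alone.
- beaker_mid (a point): Centre of a white mug, 72 mm across, 90 mm high, handle to one side, standing on the bench. Leave alone.
Not all that is in view belongs to the job. What is meant by the part that bears pan_centre is not red, and is the larger of those in its own colour.

How it is judged (in metres and radians):
On the way, in this order (a step that is already met when the one before it is completed fails the run):
1. the pan stands on the rest mark, let go, the tweezers still in their rest (horizontal distance between pan_centre and rest_mark below 0.015 m and z of pan_centre in the frame of rest_mark below 0.036 m and contact force between pan and the fingers below 0.1 N and distance of tweezers_grip from where it was at the start of the episode below 0.03 m), for 0.2 s.
2. the tweezers are lifted clear of their rest (height (world z) of tweezers_grip above 0.08 m and contact force between tweezers and the fingers above 0.5 N and contact force between tweezers and rest below 0.1 N), for 0.1 s.
At the end, for the whole second after the job is handed in: Pan flat on the hob within 15 mm of the rest mark, untouched; tweezers held by the fingers alone, level within 17 degrees, both tips within 45 mm sideways of the pan's middle and 8 to 100 mm above its rim; tip gap 16.5 to 23.5 mm, steady (under 0.05 rad/s) (horizontal distance between pan_centre and rest_mark below 0.015 m and z of pan_centre in the frame of rest_mark below 0.036 m and angle between pan_centre's own z axis and vertical below 0.05 rad and distance between tip_fixed and tip_moving between 0.0165 and 0.0235 m and velocity of joint tweezer_spring between -0.05 and 0.05 rad/s and horizontal distance between each of tip_fixed, tip_moving and pan_centre below 0.045 m and z of tip_fixed in the frame of pan_centre between 0.0405 and 0.1325 m and angle between tweezers_grip's own z axis and vertical below 0.3 rad and contact force between tweezers and the fingers above 3 N and contact force between tweezers and pan below 0.1 N and contact force between tweezers and rest below 0.1 N and contact force between pan and the fingers below 0.1 N and contact force between pan and the arm below 0.1 N); the arm keeps its last pose, push and grip.
It fails at once if the pan was lifted off the hob or tipped (z of pan_centre in the frame of rest_mark above 0.0425 m or angle between pan_centre's own z axis and vertical above 0.15 rad).
It fails at once if a jar or the mug was pushed or knocked over (distance of any of jar_a_mid, jar_b_mid, beaker_mid from where it was at the start of the episode above 0.02 m).
It also fails if it takes over 58 s, if anything falls off the work surface, if the arm or the gripper's body presses on something with over 40 N, if the wrist force passes 120 N, or if a joint passes its speed limit or range.

## Robot

A 6-joint arm with a two-finger parallel gripper is mounted at the origin on the work surface. World frame = base frame: x ahead of the robot, y to its left, z up, the work surface at z = 0. Lengths are in mm, angles in rad, forces in N, time in s.
With the tool pointing down it reaches from about 225 to 725 mm from the base axis. Payload 3.1 kg.
Tool frame: the origin (TCP) lies on the centre line of the jaws, within the pads' length; the fingertips stand 17 mm ahead of it and the grasp point (between the pads) lies 2 mm behind it (manip.tips_ahead is the distance from the TCP to the fingertips, in mm); z points along the fingers, y is the direction in which the jaws open and shut (so a half turn about z gives the same grasp; the last joint's range is limited). The gripper opens to 85 mm and grips with 20 to 120 N. Pads are 22 mm wide; open, the fingers measure 114 mm over their backs; the gripper's body (76 mm by 85 mm) begins 54 mm behind the grasp point. The pads swing forward as they close: fully open they stand 13 mm farther back than shut.
Start: joints at [-0.128, 0.048, 0.099, 1.622, 0, 1.443], TCP at [524.993, -0.012, 213.812] pointing down, gripper open.
Joint ranges: [-2.91, 2.91], [-0.99, 1.94], [-1.21, 1.42], [-2.12, 2.29], [-1.49, 1.47], [-3.14, 3.14]. Speed limits (rad/s): [2.79, 2.79, 3.14, 3.14, 3.14, 3.14].

## Interface

Orientations are given as a unit quaternion [w, x, y, z].
In Python, from workcell import manip gives the robot as it stands.
- The arm moves only by the tool step_arm, never from a script. Its argument "deltas" is a list of rows, each an object of numbers: "hand": the closure, from -1 (fully open) to 1 (shut); "tx", "ty", "tz": the shift along the tool's x, y, z in mm; "rx", "ry", "rz": the turn, a rotation vector about the tool's x, y, z in rad. In form: [{"hand": .., "tx": .., "ty": .., "tz": .., "rx": .., "ry": .., "rz": ..}, ...]. A call has 1 to 12 rows; each row is the pose to reach, as a shift and turn from the pose commanded when the call began, along the tool's axes at that moment; what a row does not reach only later rows make up. A row lasts 1/12 s, in which the tool goes at most 41.7 mm and 7.16 degrees, less where a joint would pass 70% of its speed; a pose out of reach is approached as far as the arm can. A call with a gripper value outside its range is refused whole. The fingers move at their own pace and stop on an object; "squeeze" is the grip in N (left out, the last holds). Time passes only in rows, so rows that repeat a pose let the fingers close. It gives the time, the measured TCP pose, the force and the opening at its end, in the units of the state.
- manip.state(): the state, without advancing time (a new reading comes with each control period).
- manip.grab_frame(name): name is "scene" or "side" or "wrist"; returns a dict with "color" (400x640x3 uint8, blue, green, red), "mtx" (3x3 intrinsics, pixels), "R" (3x3) and "t" (3): a world point X has camera coordinates R X + t. Camera axes: x right, y down, z forward; pixel columns grow to the right and rows downward; lengths in mm; the calibration is good to about 2 mm. A picture is of the moment at which its call begins. There is no depth.
- manip.job_done(): hands the job in, once; it reports no verdict.
Trained networks look in a picture, given as the dict that the camera call returned (one of the last four; its "shot" number tells which), for a name from the list of things; names that differ only in an ending like _2 or _b are one class to them, and where a whole thing is asked for, a point or a joint stands for the part that bears it (a point fixed in the world has none). Each returns a list of dicts, best first, with "confidence" (0 to 1); they miss things now and then, are a little off and sometimes report something else, mostly with a low value. They report only what shows in the picture. A call takes as long as a camera call. They do not tell look-alikes from the thing itself.
- manip.search_frame(picture, label): "position" ([x, y, z] in mm, in world coordinates, good to about 4 mm: the middle of the surface that is visible of it).
- manip.masks_of(picture, label): "region" (400x640 bool, what is visible of it).
- manip.spot_point(picture, label): "position" ([x, y, z] in mm, in world coordinates, good to about 4 mm: a listed point, or the origin of a listed thing).
The state is a dict: "clock": time; "q": joint angles; "dq": joint speeds; "joint_torque": joint torques, N m; "eef_pos": TCP position; "tcp_rot": TCP orientation; "wrist_force": force on the tool from outside, world axes, zero at the start; "moment": the same for the moment, N m; "grip_width": finger opening in mm.
Only numpy, scipy, OpenCV 4.12 (cv2) and the standard library are available. Lean on these libraries where they do the work, as an engineer would, in place of code of your own. Each camera call takes 0.05 s, during which the arm holds its last target. There are 200 camera calls.

## Working session

There is one attempt and no reset: what is moved stays moved. The work goes in short steps, Python scripts to look and compute and a tool call to move; the robot and the scene stay as the last step left them, time stands still between calls to the robot, and variables do not carry over. Pictures are saved under pics/ and viewed, about 8 in all and at most 12, crops included, and the job is handed in when it is done.

Besides the shell and the picture viewer there is one more tool, called as a command line: name --argument value ..., lists and objects as JSON in quotes. step_arm: Moves the arm, as the interface text tells. Its arguments: {"type":"object","properties":{"deltas":{"type":"array"},"squeeze":{"type":"number"}},"required":["deltas"]}

```bash
mkdir -p pics; ls
cat > h.py <<'E'
import numpy as np, cv2
from workcell import manip
np.set_printoptions(precision=1,suppress=True)
def proj(f,X):
    p=f["mtx"]@(np.array(f["R"])@np.array(X,float)+np.array(f["t"]).ravel()); return p[:2]/p[2]
def back(f,uv,z):
    R=np.array(f["R"]);t=np.array(f["t"]).ravel()
    d=R.T@np.linalg.inv(f["mtx"])@np.array([uv[0],uv[1],1.]); c=-R.T@t
    return c+d*(z-c[2])/d[2]
def pts(f,names):
    for n in names:
        for r in manip.spot_point(f,n)[:3]:
            print(n,np.array(r["position"]),round(r["confidence"],2),proj(f,r["position"]))
E
python3 - <<'E'
from h import *
for c in ["scene","side"]:
    f=manip.grab_frame(c); cv2.imwrite(f"pics/{c}1.png",f["color"]); print(c, -np.array(f["R"]).T@np.array(f["t"]).ravel())
    pts(f,["hob","rest_mark","heat_mark","pan_centre","pan_handle","rest","tweezers_grip","tip_fixed","tip_moving","jar_a_mid","beaker_mid"])
print(manip.state())
E
```

```text
pics
scene [1127.3 -174.   937.9]
hob [ 603.6 -120.3    1.3] 0.83 [313.8 242.1]
rest_mark [ 590.2 -225.2   52. ] 0.56 [274.7 233.7]
heat_mark [472.7 307.8  -2.1] 0.69 [443.3 189.1]
pan_centre [624.7  -4.6  90.8] 0.94 [357.8 226.7]
pan_centre [334.4  -6.6  29.8] 0.94 [337.5 160.6]
pan_centre [ 660.2 -555.7   32.2] 0.68 [149.6 276.9]
pan_handle [ 689.5 -451.    48.6] 0.89 [188.4 279.2]
pan_handle [516.4  -4.9 106.3] 0.71 [350.2 190.8]
pan_handle [347.5 -85.9  34.3] 0.65 [313.6 165.5]
rest [470.  307.5   0.2] 0.83 [443.1 187.9]
tweezers_grip [471.6 314.3  52.3] 0.73 [449.9 177.6]
tip_fixed [536.3 300.7  48.2] 0.53 [452.6 196. ]
tip_fixed [624.3  -1.4  91.1] 0.35 [358.9 226.4]
tip_moving [529.5 345.8  51.3] 0.55 [466.8 191.7]
jar_a_mid [690.8 214.5  46.8] 0.87 [441.6 246. ]
jar_a_mid [622.2  -2.3  87.9] 0.17 [358.3 226.4]
beaker_mid [ 288.1 -431.4   47.1] 0.94 [202.5 160.8]
side [  190.1 -1168.5   751.8]
hob [ 604.9 -113.8    1.3] 0.72 [357.7 219.3]
rest_mark [ 592.6 -224.1   55.1] 0.53 [369.2 225.3]
heat_mark [623.6  -7.7  56.6] 0.6 [350.9 182.7]
pan_centre [339.7  -5.1  23. ] 0.94 [254
[... 285 characters left out ...]
-1.7] 0.92 [275.  161.9]
tweezers_grip [468.9 313.7  49.1] 0.63 [274.1 147.7]
tip_moving [525.  338.4  47.5] 0.41 [288.6 142.8]
jar_a_mid [627.6  -9.3  57.6] 0.56 [352.4 182.4]
jar_a_mid [470.3 308.8   3.4] 0.56 [275.7 160.5]
jar_a_mid [689.5 217.9  45.3] 0.5 [346.  150.7]
beaker_mid [ 285.6 -434.2   46.7] 0.93 [265.6 312.6]
{'clock': 1.2, 'q': array([-0.1,  0. ,  0.1,  1.6, -0. ,  1.4]), 'dq': array([ 0., -0., -0.,  0., -0., -0.]), 'joint_torque': array([  0. , -33.9,  32. ,   0. ,  -0. ,   0. ]), 'eef_pos': array([525. ,  -0. , 213.8]), 'tcp_rot': array([-0. ,  0.7,  0.7, -0. ]), 'wrist_force': array([-0.9,  0.8,  0.2]), 'moment': array([-0. ,  0.1,  0. ]), 'grip_width': 85.09021076228699}
```

View pics/scene1.png

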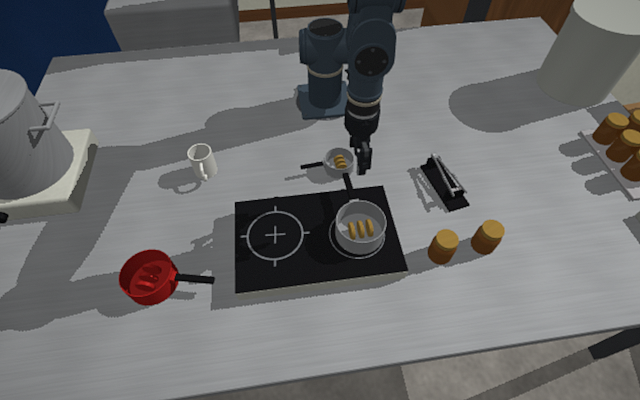

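View pics/side1.png

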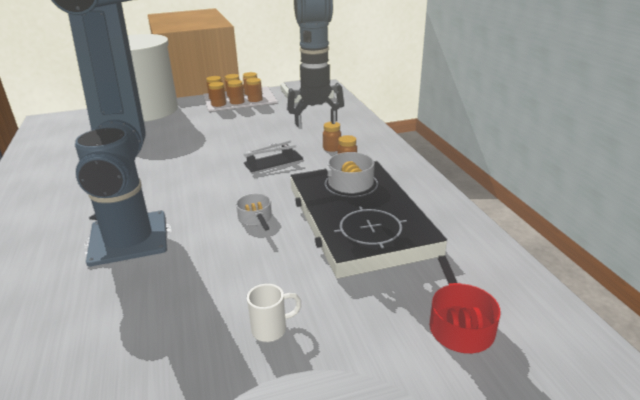

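The scene and side views show three look-alikes for the pan: the steel pan on the hob at scene (358,227), a smaller steel pan on the bench at (338,161) and a red pan at (150,277). I choose the hob pan, since it isn't red and is the larger of the two steel ones. The rest mark's cross is at scene (275,235), the tweezers at (447,178) with their tips towards the hob side, and the jars at (444,246) and (488,236). I'll check the choice in one close crop.

Run:
```python
from h import *
f=manip.grab_frame("wrist"); pts(f,["pan_centre","pan_handle","rest_mark"])
a=f["color"]; s=manip.grab_frame("scene"); c=cv2.resize(s["color"][150:290,225:485],None,fx=3,fy=3,interpolation=cv2.INTER_CUBIC)[:, :780]
cv2.imwrite("pics/crop.png",c); cv2.imwrite("pics/wrist1.png",a)
for r in manip.masks_of(s,"rest_mark")[:1]: print(np.argwhere(r["region"]).mean(0)[::-1])
```

```text
pan_centre [625.5  -0.3  86.6] 0.78 [419.8 186.6]
pan_centre [338.5   0.1  22.2] 0.66 [175.4 173.6]
pan_handle [517.7  -6.5 105.2] 0.8 [316.  197.3]
pan_handle [344.4 -78.3  36. ] 0.73 [183.6 235.4]
rest_mark [ 592.3 -227.5   52.8] 0.77 [372.1 339.7]
[273.2 237.1]
```

View pics/crop.png

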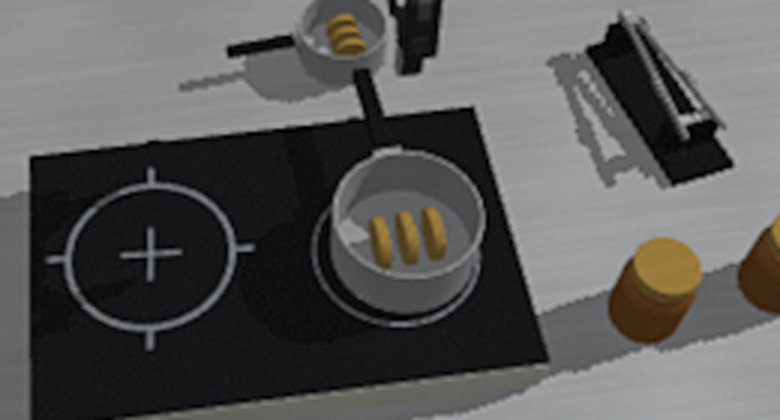

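View pics/wrist1.png

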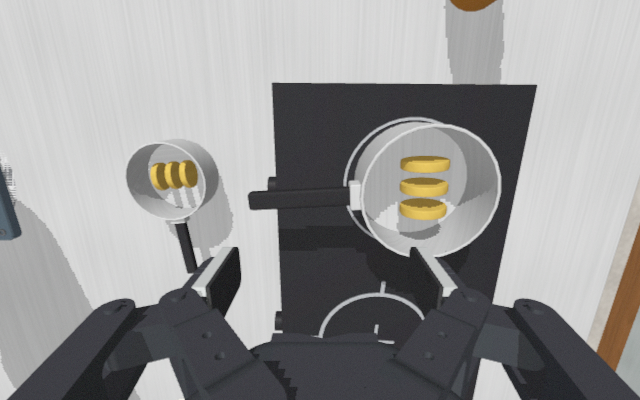

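The crop confirms the choice: the steel pan with three brass lids stands on the hob's rings, with its handle towards the robot. In the wrist view the handle runs from (250,200) to (350,195). The cross is at crop (151,253).

Run:
```python
from h import *
s=manip.grab_frame("scene"); print("cross",back(s,(275.5,234.4),55))
d=manip.grab_frame("side"); g=cv2.resize(d["color"][195:260,320:430],None,fx=6,fy=6); cv2.imwrite("pics/sc.png",g); print("side cross",back(d,(371,226),55))
f=manip.grab_frame("wrist"); a,b=back(f,(251,200.5),111),back(f,(350,194.5),111); print(a,b,np.arctan2(b[1]-a[1],b[0]-a[0]))
# rim ellipse centre, wrist
print("rim",back(f,(429.5,190),120))
pts(f,["rest_mark","hob"]); pts(s,["hob"])
```

```text
cross [ 594.7 -223.    55. ]
side cross [ 595.8 -228.2   55. ]
[454.9  -8.1 111. ] [550.6  -2.  111. ] 0.06338461615416052
rim [623.2   4.9 120. ]
rest_mark [ 593.6 -227.1   56.6] 0.78 [373.5 341.6]
hob [ 605.4 -117.9   -6.1] 0.74 [378.1 248.5]
hob [ 603.8 -117.5    2.4] 0.97 [314.8 241.9]
```

step_arm --deltas '[{"hand": -0.3,"rz": 0.124},{"hand": -0.3,"rz": 0.248},{"hand": -0.3,"rz": 0.372},{"hand": -0.3,"rz": 0.5}]'

```text
validation failed for argument at $.de...
```

step_arm --deltas '[{"hand": -0.3,"tx": -2,"ty": -2,"tz": 10,"rx": 0,"ry": 0,"rz": -0.12},{"hand": -0.3,"tx": -4,"ty": -4,"tz": 20,"rx": 0,"ry": 0,"rz": -0.24},{"hand": -0.3,"tx": -6,"ty": -8,"tz": 30,"rx": 0,"ry": 0,"rz": -0.36},{"hand": -0.3,"tx": -6,"ty": -8,"tz": 40,"rx": 0,"ry": 0,"rz": -0.48},{"hand": -0.3,"tx": -6,"ty": -8,"tz": 50,"rx": 0,"ry": 0,"rz": -0.6},{"hand": -0.3,"tx": -6,"ty": -8,"tz": 50,"rx": 0,"ry": 0,"rz": -0.72},{"hand": -0.3,"tx": -6,"ty": -8,"tz": 50,"rx": 0,"ry": 0,"rz": -0.84},{"hand": -0.3,"tx": -6,"ty": -8,"tz": 50,"rx": 0,"ry": 0,"rz": -0.96},{"hand": -0.3,"tx": -6,"ty": -8,"tz": 50,"rx": 0,"ry": 0,"rz": -1.08},{"hand": -0.3,"tx": -6,"ty": -8,"tz": 50,"rx": 0,"ry": 0,"rz": -1.2},{"hand": -0.3,"tx": -6,"ty": -8,"tz": 50,"rx": 0,"ry": 0,"rz": -1.32},{"hand": -0.3,"tx": -6,"ty": -8,"tz": 50,"rx": 0,"ry": 0,"rz": -1.44}]'

```text
clock: 2.8
eef_pos: [517.0, -6.0, 163.8]
tcp_rot: [0.0, 0.062, 0.998, -0.0]
wrist_force: [0.3, -0.0, 0.4]
grip_width: 55.5
```

step_arm --deltas '[{"hand": -0.3,"tx": 0,"ty": 0,"tz": 0,"rx": 0,"ry": 0,"rz": -0.1},{"hand": -0.3,"tx": 0,"ty": 0,"tz": 0,"rx": 0,"ry": 0,"rz": -0.186},{"hand": -0.3,"tx": 0,"ty": 0,"tz": 0,"rx": 0,"ry": 0,"rz": -0.186}]'

```text
clock: 3.05
eef_pos: [517.0, -6.0, 163.8]
tcp_rot: [-0.0, -0.028, 1.0, -0.0]
wrist_force: [0.0, 0.2, 0.1]
grip_width: 55.7
```

Run:
```python
from h import *
f=manip.grab_frame("wrist"); cv2.imwrite("pics/w2.png",f["color"]); pts(f,["pan_centre","pan_handle","rest_mark"])
s=manip.state(); print(s["eef_pos"],np.round(s["tcp_rot"],4),s["q"],s["grip_width"])
g=s["eef_pos"]; print("tips px",proj(f,g-[0,0,17]))
```

```text
pan_centre [515.1  -7.  106.2] 0.2 [322.6 204.3]
pan_handle [515.7  -3.6 106.5] 0.79 [326.8 205.4]
rest_mark [691.5 217.2  45.4] 0.7 [501.4 338.9]
rest_mark [ 591.  -226.    52.3] 0.57 [110.8 245.9]
[517.   -6.  163.8] [ 0. -0.  1.  0.] [-0.1  0.  -0.   1.5  0.  -0.2] 55.54962362156848
tips px [323.6 225.6]
```

View pics/w2.png

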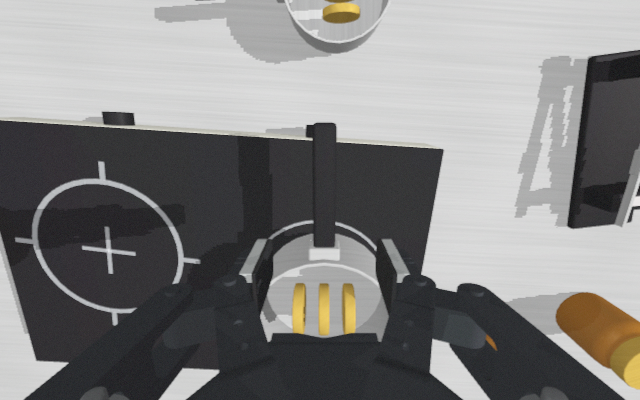

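The handle is upright in the picture at (324,123–248), midway between the jaws. The cross is at (109,250). Descending to grip.

step_arm --deltas '[{"hand": -0.3,"tx": 0,"ty": 0,"tz": 15,"rx": 0,"ry": 0,"rz": 0},{"hand": -0.3,"tx": 0,"ty": 0,"tz": 30,"rx": 0,"ry": 0,"rz": 0},{"hand": -0.3,"tx": 0,"ty": 0,"tz": 45,"rx": 0,"ry": 0,"rz": 0},{"hand": -0.3,"tx": 0,"ty": 0,"tz": 58,"rx": 0,"ry": 0,"rz": 0},{"hand": 0,"tx": 0,"ty": 0,"tz": 58,"rx": 0,"ry": 0,"rz": 0},{"hand": 1,"tx": 0,"ty": 0,"tz": 58,"rx": 0,"ry": 0,"rz": 0},{"hand": 1,"tx": 0,"ty": 0,"tz": 58,"rx": 0,"ry": 0,"rz": 0},{"hand": 1,"tx": 0,"ty": 0,"tz": 58,"rx": 0,"ry": 0,"rz": 0},{"hand": 1,"tx": 0,"ty": 0,"tz": 58,"rx": 0,"ry": 0,"rz": 0},{"hand": 1,"tx": 0,"ty": 0,"tz": 58,"rx": 0,"ry": 0,"rz": 0}]' --squeeze 30

```text
clock: 4.08
eef_pos: [517.7, -6.1, 106.8]
tcp_rot: [0.001, -0.028, 1.0, -0.0]
wrist_force: [-0.0, 0.5, -1.2]
grip_width: -0.0
```

Run:
```python
from h import *
s=manip.state(); print(s["eef_pos"],s["wrist_force"],s["moment"],s["grip_width"])
for c in ["scene","side"]: pts(manip.grab_frame(c),["pan_centre","rest_mark"])
```

```text
[517.7  -6.1 106.8] [-0.   0.5 -1.2] [-0.   0.1  0. ] -0.041470801153127936
pan_centre [ 659.4 -554.    27.7] 0.97 [150.9 277.2]
pan_centre [336.5  -3.7  24.6] 0.78 [338.5 162. ]
pan_centre [625.8  -5.5  89.8] 0.72 [357.5 227.3]
rest_mark [ 593.1 -221.2   54.6] 0.69 [276.1 233.9]
rest_mark [517.6  -1.7 106. ] 0.65 [351.4 191.1]
pan_centre [342.7  -5.1  23.8] 0.78 [255.1 209. ]
pan_centre [ 665.2 -555.1   33.4] 0.62 [465.2 316.2]
pan_centre [623.8  -1.8  87.4] 0.6 [350.4 172.2]
rest_mark [ 592.9 -222.6   54.8] 0.89 [369.1 225.1]
rest_mark [690.7 216.1  42.9] 0.68 [346.6 151.5]
```

Run:
```python
from h import *
f=manip.grab_frame("wrist"); s=manip.grab_frame("side")
print(manip.tips_ahead)
cv2.imwrite("pics/w3.png",np.hstack([cv2.resize(f["color"],(480,300)),cv2.resize(s["color"][110:210,240:340],(300,300))]))
```

```text
17.0
```

View pics/w3.png

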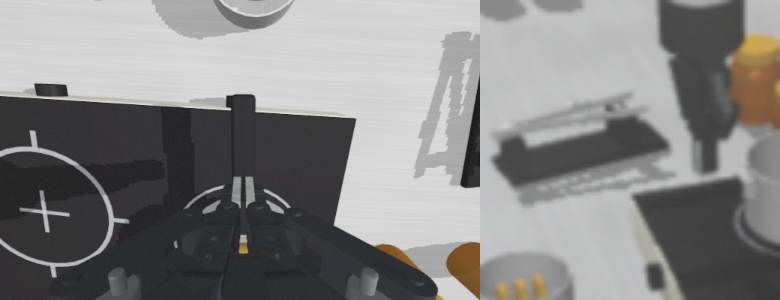

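Run:
```python
from h import *
f=manip.grab_frame("wrist"); s=manip.grab_frame("side")
for n,X in dict(tcp=[517.7,-6.1,106.8],tip=[517.7,-6.1,89.8],hend=[452,-10,105],hstart=[560,-4,105]).items(): print(n,proj(f,X),proj(s,X))
b=lambda im: np.clip(im.astype(float)**0.6*255**0.4,0,255)
cv2.imwrite("pics/w4.png",b(np.hstack([cv2.resize(f["color"][220:360,250:390],(390,390),interpolation=cv2.INTER_CUBIC),cv2.resize(s["color"][135:205,275:345],(390,390),interpolation=cv2.INTER_CUBIC)])))
```

```text
tcp [323.3 237.8] [314.9 172.8]
tip [323.4 227.2] [315.1 178.2]
hend [322.8 126.8] [292.3 177.8]
hstart [323.  295.6] [329.2 170.6][ WARN:0@2.106] global loadsave.cpp:1063 imwrite_ Unsupported depth image for selected encoder is fallbacked to CV_8U.
```

View pics/w4.png

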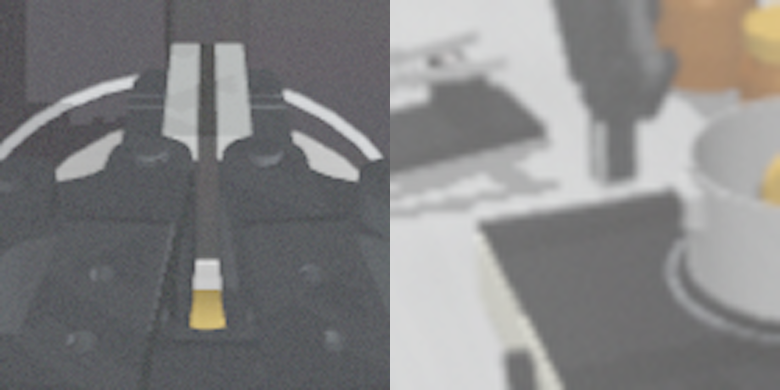

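The fingers are shut above the handle: in the side view they end at about (315,167), but (315,178) was predicted. I'll check where the tips really are against the model before going lower.

Run:
```python
from h import *
s=manip.grab_frame("side")
for z in (89.8,107,115,125,135): print(z,proj(s,[517.7,-6.1,z]))
print("start open tips", [proj(s,[525+dx,0,z]) for dx in(-48,48) for z in (197,210,225)])
im=cv2.imread("pics/side1.png")
cv2.imwrite("pics/s5.png",np.hstack([cv2.resize(im[75:145,275:360],(400,330),interpolation=cv2.INTER_CUBIC),cv2.resize(manip.grab_frame("scene")["color"][130:210,310:390],(330,330),interpolation=cv2.INTER_CUBIC)]))
f=manip.grab_frame("scene")
for z in (89.8,105,115,125,135): print(z,proj(f,[517.7,-6.1,z]))
```

```text
89.8 [315.1 178.2]
107 [314.9 172.7]
115 [314.8 170.1]
125 [314.7 166.9]
135 [314.6 163.7]
start open tips [array([298.7, 144.3]), array([298.5, 139.8]), array([298.2, 134.6]), array([332.9, 139.2]), array([332.9, 134.8]), array([332.8, 129.6])]
89.8 [349.5 194.8]
105 [349.9 191.5]
115 [350.1 189.3]
125 [350.3 187.1]
135 [350.5 184.9]
```

View pics/s5.png

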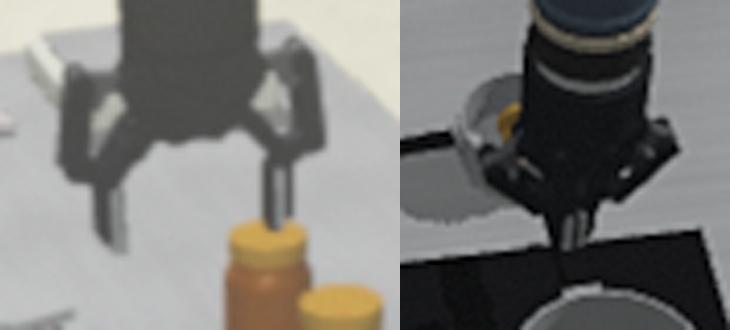

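In both views the real tips sit about 34 mm higher than the stated TCP-to-tip offset gives. Side shows z≈124 against 90 modelled, and the start picture has the same error. It lies only along the tool axis, so I'll open and go 35 mm lower, watching the force.

step_arm --deltas '[{"hand": -0.3,"tx": 0,"ty": 0,"tz": 0,"rx": 0,"ry": 0,"rz": 0},{"hand": -0.3,"tx": 0,"ty": 0,"tz": 0,"rx": 0,"ry": 0,"rz": 0},{"hand": -0.3,"tx": 0,"ty": 0,"tz": 0,"rx": 0,"ry": 0,"rz": 0},{"hand": -0.3,"tx": 0,"ty": 0,"tz": 0,"rx": 0,"ry": 0,"rz": 0},{"hand": -0.3,"tx": 0,"ty": 0,"tz": 0,"rx": 0,"ry": 0,"rz": 0},{"hand": -0.3,"tx": 0,"ty": 0,"tz": 8,"rx": 0,"ry": 0,"rz": 0},{"hand": -0.3,"tx": 0,"ty": 0,"tz": 16,"rx": 0,"ry": 0,"rz": 0},{"hand": -0.3,"tx": 0,"ty": 0,"tz": 24,"rx": 0,"ry": 0,"rz": 0}]'

```text
clock: 5.4
eef_pos: [516.8, -6.0, 80.8]
tcp_rot: [-0.0, -0.028, 1.0, 0.0]
wrist_force: [0.1, 0.7, -0.4]
grip_width: 55.7
```

step_arm --deltas '[{"hand": -0.3,"tx": 0,"ty": 0,"tz": 6,"rx": 0,"ry": 0,"rz": 0},{"hand": -0.3,"tx": 0,"ty": 0,"tz": 11,"rx": 0,"ry": 0,"rz": 0},{"hand": -0.3,"tx": 0,"ty": 0,"tz": 11,"rx": 0,"ry": 0,"rz": 0},{"hand": 1,"tx": 0,"ty": 0,"tz": 11,"rx": 0,"ry": 0,"rz": 0},{"hand": 1,"tx": 0,"ty": 0,"tz": 11,"rx": 0,"ry": 0,"rz": 0},{"hand": 1,"tx": 0,"ty": 0,"tz": 11,"rx": 0,"ry": 0,"rz": 0},{"hand": 1,"tx": 0,"ty": 0,"tz": 11,"rx": 0,"ry": 0,"rz": 0},{"hand": 1,"tx": 0,"ty": 0,"tz": 11,"rx": 0,"ry": 0,"rz": 0}]'

```text
clock: 6.07
eef_pos: [517.5, -6.1, 71.5]
tcp_rot: [0.001, -0.028, 1.0, -0.0]
wrist_force: [0.6, -0.9, 1.0]
grip_width: 17.2
```

Now gripped, with a width of 17.2 mm. Sliding.

step_arm --deltas '[{"hand": 1,"tx": 1,"ty": -4,"tz": 0,"rx": 0,"ry": 0,"rz": 0},{"hand": 1,"tx": 2.5,"ty": -13,"tz": 0,"rx": 0,"ry": 0,"rz": 0},{"hand": 1,"tx": 4.5,"ty": -23,"tz": 0,"rx": 0,"ry": 0,"rz": 0},{"hand": 1,"tx": 6.5,"ty": -33,"tz": 0,"rx": 0,"ry": 0,"rz": 0},{"hand": 1,"tx": 8.5,"ty": -43,"tz": 0,"rx": 0,"ry": 0,"rz": 0},{"hand": 1,"tx": 10.5,"ty": -53,"tz": 0,"rx": 0,"ry": 0,"rz": 0},{"hand": 1,"tx": 12.5,"ty": -63,"tz": 0,"rx": 0,"ry": 0,"rz": 0},{"hand": 1,"tx": 14.5,"ty": -73,"tz": 0,"rx": 0,"ry": 0,"rz": 0},{"hand": 1,"tx": 16.5,"ty": -83,"tz": 0,"rx": 0,"ry": 0,"rz": 0},{"hand": 1,"tx": 18.5,"ty": -93,"tz": 0,"rx": 0,"ry": 0,"rz": 0},{"hand": 1,"tx": 20.5,"ty": -103,"tz": 0,"rx": 0,"ry": 0,"rz": 0},{"hand": 1,"tx": 22,"ty": -110,"tz": 0,"rx": 0,"ry": 0,"rz": 0}]'

```text
clock: 7.07
eef_pos: [501.9, -115.0, 71.5]
tcp_rot: [0.001, -0.029, 1.0, 0.003]
wrist_force: [1.8, 8.0, 1.6]
grip_width: 17.5
```

step_arm --deltas '[{"hand": 1,"tx": 2,"ty": -10,"tz": 0,"rx": 0,"ry": 0,"rz": 0},{"hand": 1,"tx": 4,"ty": -20,"tz": 0,"rx": 0,"ry": 0,"rz": 0},{"hand": 1,"tx": 6,"ty": -30,"tz": 0,"rx": 0,"ry": 0,"rz": 0},{"hand": 1,"tx": 8,"ty": -40,"tz": 0,"rx": 0,"ry": 0,"rz": 0},{"hand": 1,"tx": 10,"ty": -50,"tz": 0,"rx": 0,"ry": 0,"rz": 0},{"hand": 1,"tx": 12,"ty": -60,"tz": 0,"rx": 0,"ry": 0,"rz": 0},{"hand": 1,"tx": 14,"ty": -70,"tz": 0,"rx": 0,"ry": 0,"rz": 0},{"hand": 1,"tx": 16,"ty": -80,"tz": 0,"rx": 0,"ry": 0,"rz": 0},{"hand": 1,"tx": 18,"ty": -90,"tz": 0,"rx": 0,"ry": 0,"rz": 0},{"hand": 1,"tx": 20,"ty": -100,"tz": 0,"rx": 0,"ry": 0,"rz": 0},{"hand": 1,"tx": 22,"ty": -110,"tz": 0,"rx": 0,"ry": 0,"rz": 0},{"hand": 1,"tx": 22,"ty": -113,"tz": 0,"rx": 0,"ry": 0,"rz": 0}]'

```text
clock: 8.07
eef_pos: [485.8, -229.3, 71.4]
tcp_rot: [0.001, -0.029, 1.0, 0.003]
wrist_force: [-1.1, 8.7, 4.3]
grip_width: 17.4
```

Run:
```python
from h import *
for c in ["scene","side"]:
    f=manip.grab_frame(c); pts(f,["pan_centre","pan_handle","tweezers_grip"]); 
    im=f["color"].copy()
    for X in ([594,-225,55],):
        cv2.circle(im,tuple(int(round(v)) for v in proj(f,X)),1,(0,0,255),-1)
    for th in np.linspace(0,6.28,60):   # 74 mm ring, and pan rim if centred
        for r,z,col in((74,55,(0,255,0)),(65,120,(255,0,255))):
            p=proj(f,[594+r*np.cos(th),-225+r*np.sin(th),z]); im[int(p[1]+.5),int(p[0]+.5)]=col
    u,v=proj(f,[594,-225,80]).astype(int); 
    k=im[v-60:v+60,u-60:u+60]; globals()[c]=cv2.resize(k,(390,390),interpolation=cv2.INTER_CUBIC)
cv2.imwrite("pics/p6.png",np.hstack([scene,side])); print(manip.state()["wrist_force"])
```

```text
pan_centre [334.2  -2.2  26.4] 0.97 [338.8 161.1]
pan_centre [ 660.  -555.9   29.9] 0.83 [149.8 277.2]
pan_centre [ 590.9 -225.    90.9] 0.63 [273.3 226.3]
pan_handle [ 688.6 -449.3   49.1] 0.78 [189.  278.7]
pan_handle [346.  -85.1  36.1] 0.66 [313.8 164.7]
pan_handle [ 482.8 -225.4  106.2] 0.6 [269.8 190.6]
tweezers_grip [468.9 313.5  53. ] 0.63 [449.4 176.8]
pan_centre [ 593.9 -220.5   87.3] 0.89 [369.5 213.6]
pan_centre [341.9  -5.7  21.3] 0.73 [255.  209.9]
pan_centre [ 663.4 -555.    31.8] 0.71 [464.2 316.9]
pan_handle [346.6 -84.6  33.6] 0.78 [261.8 220.8]
pan_handle [466.5 310.9  48.6] 0.7 [273.5 148.2]
pan_handle [ 688.1 -455.3   49.9] 0.62 [450.7 276.4]
tweezers_grip [471.1 310.7  47.9] 0.71 [274.9 148.3]
[-0.1  5.8  2.3]
```

View pics/p6.png

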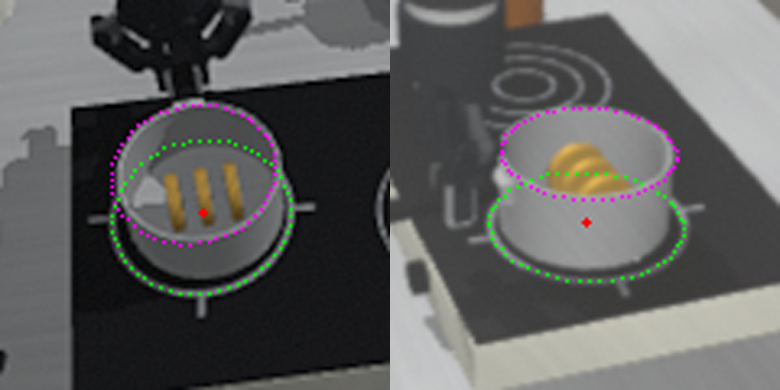

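The green ring overlay lies on the printed ring. The pan's rim matches the centred magenta one to about 1 px (~3 mm) in both views. Releasing, rising and going to the tweezers.

step_arm --deltas '[{"hand": -0.3,"tx": 0,"ty": 0,"tz": 0,"rx": 0,"ry": 0,"rz": 0},{"hand": -0.3,"tx": 0,"ty": 0,"tz": 0,"rx": 0,"ry": 0,"rz": 0},{"hand": -0.3,"tx": 0,"ty": 0,"tz": 0,"rx": 0,"ry": 0,"rz": 0},{"hand": -0.3,"tx": 0,"ty": 0,"tz": 0,"rx": 0,"ry": 0,"rz": 0},{"hand": -0.3,"tx": 0,"ty": 0,"tz": 0,"rx": 0,"ry": 0,"rz": 0},{"hand": -0.3,"tx": 0,"ty": 0,"tz": -10,"rx": 0,"ry": 0,"rz": 0},{"hand": -0.3,"tx": 0,"ty": 0,"tz": -25,"rx": 0,"ry": 0,"rz": 0},{"hand": -0.3,"tx": 0,"ty": 0,"tz": -50,"rx": 0,"ry": 0,"rz": 0},{"hand": -0.3,"tx": 0,"ty": 0,"tz": -75,"rx": 0,"ry": 0,"rz": 0},{"hand": -0.3,"tx": 0,"ty": 0,"tz": -95,"rx": 0,"ry": 0,"rz": 0}]'

```text
clock: 9.3
eef_pos: [485.7, -231.5, 168.5]
tcp_rot: [0.001, -0.028, 1.0, -0.001]
wrist_force: [-0.5, 0.3, 0.4]
grip_width: 55.4
```

step_arm --deltas '[{"hand": -0.3,"tx": -1,"ty": 30,"tz": 0,"rx": 0,"ry": 0,"rz": 0},{"hand": -0.3,"tx": -2,"ty": 65,"tz": 0,"rx": 0,"ry": 0,"rz": 0},{"hand": -0.3,"tx": -3,"ty": 100,"tz": 0,"rx": 0,"ry": 0,"rz": 0},{"hand": -0.3,"tx": -4,"ty": 135,"tz": 0,"rx": 0,"ry": 0,"rz": 0},{"hand": -0.3,"tx": -5,"ty": 170,"tz": 0,"rx": 0,"ry": 0,"rz": 0},{"hand": -0.3,"tx": -6,"ty": 205,"tz": 0,"rx": 0,"ry": 0,"rz": 0},{"hand": -0.3,"tx": -7,"ty": 240,"tz": 0,"rx": 0,"ry": 0,"rz": 0},{"hand": -0.3,"tx": -8,"ty": 275,"tz": 0,"rx": 0,"ry": 0,"rz": 0},{"hand": -0.3,"tx": -9,"ty": 310,"tz": 0,"rx": 0,"ry": 0,"rz": 0},{"hand": -0.3,"tx": -10,"ty": 345,"tz": 0,"rx": 0,"ry": 0,"rz": 0},{"hand": -0.3,"tx": -11,"ty": 380,"tz": 0,"rx": 0,"ry": 0,"rz": 0},{"hand": -0.3,"tx": -12,"ty": 415,"tz": 0,"rx": 0,"ry": 0,"rz": 0}]'

```text
clock: 10.3
eef_pos: [474.4, 185.6, 166.9]
tcp_rot: [0.001, -0.028, 1.0, 0.0]
wrist_force: [1.1, -0.6, 1.0]
grip_width: 55.7
```

step_arm --deltas '[{"hand": -0.3,"tx": -1,"ty": 35,"tz": 0,"rx": 0,"ry": 0,"rz": 0},{"hand": -0.3,"tx": -2,"ty": 70,"tz": 0,"rx": 0,"ry": 0,"rz": 0},{"hand": -0.3,"tx": -3,"ty": 100,"tz": 0,"rx": 0,"ry": 0,"rz": 0},{"hand": -0.3,"tx": -3,"ty": 120,"tz": 0,"rx": 0,"ry": 0,"rz": 0},{"hand": -0.3,"tx": -3,"ty": 126,"tz": 0,"rx": 0,"ry": 0,"rz": 0},{"hand": -0.3,"tx": -3,"ty": 126,"tz": 0,"rx": 0,"ry": 0,"rz": 0}]'

```text
clock: 10.8
eef_pos: [470.3, 311.2, 166.2]
tcp_rot: [0.0, -0.029, 1.0, 0.0]
wrist_force: [-0.5, -1.2, 0.8]
grip_width: 55.3
```

Run:
```python
from h import *
f=manip.grab_frame("wrist"); cv2.imwrite("pics/w7.png",f["color"]); pts(f,["tweezers_grip","tip_fixed","tip_moving","rest"])
d=manip.grab_frame("side"); pts(d,["pan_centre"])
s=manip.state(); print(s["eef_pos"],np.round(s["tcp_rot"],4),np.round(s["q"],2))
```

```text
tweezers_grip [469.7 312.5  50.5] 0.63 [325.1 187.9]
tip_fixed [534.6 299.6  49.5] 0.83 [309.5 245.6]
tip_moving [531.9 339.8  47.1] 0.76 [346.9 244.3]
rest [474.6 310.   -2.2] 0.84 [322.6 180.6]
pan_centre [ 594.7 -226.2   88.7] 0.82 [370.7 214.3]
pan_centre [ 664.6 -556.1   34.5] 0.81 [465.2 316.2]
pan_centre [340.7  -5.5  24. ] 0.78 [254.4 209.1]
[470.8 308.8 166. ] [ 0. -0.  1. -0.] [ 0.5  0.1  0.1  1.5 -0.   0.4]
```

View pics/w7.png

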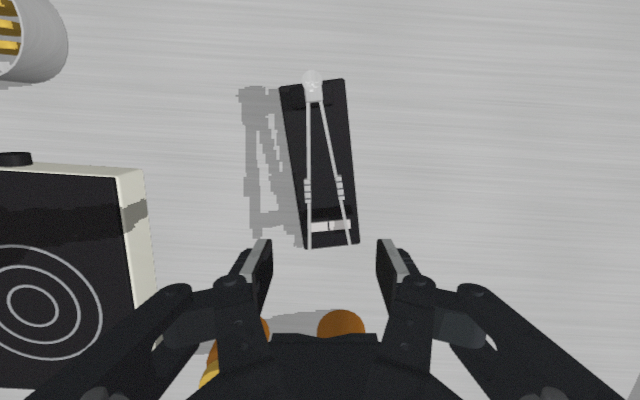

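The wrist view shows the tweezers' join at (313,85), tips at (309,247) and (350,243), and thumb plates at (308,190) and (340,187).

Run:
```python
from h import *
f=manip.grab_frame("wrist")
P={k:back(f,v,52) for k,v in dict(join=(313,87),tf=(309.5,247),tm=(350,243),pf=(308,190),pm=(340.5,187)).items()}
for k in P: print(k,P[k])
m=(P["tf"]+P["tm"])/2; a=m-P["join"]; print("yaw",np.arctan2(a[1],a[0]),"len",np.linalg.norm(a),"plates",(P["pf"]+P["pm"])/2,np.linalg.norm(P["pf"]-P["pm"]))
r=[back(f,v,10) for v in ((305,249),(358,243),(279,86))]; e=r[1]-r[0]; print("rest yaw",np.arctan2(-e[0],e[1]),np.arctan2(*(r[0]-r[2])[1::-1]))
s=manip.state(); print(s["eef_pos"],np.round(s["tcp_rot"],4))
```

```text
join [376.5 294.   52. ]
tf [535.3 297.1  52. ]
tm [528.4 339.6  52. ]
pf [472.9 293.1  52. ]
pm [468.  325.3  52. ]
yaw 0.1556343620933847 len 157.22366595388067 plates [470.4 309.2  52. ] 32.55282913582775
rest yaw 0.17807680441177667 0.17896339408362053
[470.8 308.9 166. ] [ 0. -0.  1. -0.]
```

step_arm --deltas '[{"hand": -0.3,"tx": 0.5,"ty": 1.5,"tz": 20,"rx": 0,"ry": 0,"rz": -0.107},{"hand": -0.3,"tx": 0.5,"ty": 1.5,"tz": 45,"rx": 0,"ry": 0,"rz": -0.107},{"hand": -0.3,"tx": 0.5,"ty": 1.5,"tz": 70,"rx": 0,"ry": 0,"rz": -0.107},{"hand": -0.3,"tx": 0.5,"ty": 1.5,"tz": 90,"rx": 0,"ry": 0,"rz": -0.107},{"hand": -0.3,"tx": 0.5,"ty": 1.5,"tz": 110,"rx": 0,"ry": 0,"rz": -0.107},{"hand": -0.3,"tx": 0.5,"ty": 1.5,"tz": 120,"rx": 0,"ry": 0,"rz": -0.107},{"hand": -0.3,"tx": 0.5,"ty": 1.5,"tz": 128,"rx": 0,"ry": 0,"rz": -0.107},{"hand": -0.3,"tx": 0.5,"ty": 1.5,"tz": 136,"rx": 0,"ry": 0,"rz": -0.107},{"hand": -0.3,"tx": 0.5,"ty": 1.5,"tz": 143,"rx": 0,"ry": 0,"rz": -0.107},{"hand": -0.3,"tx": 0.5,"ty": 1.5,"tz": 150,"rx": 0,"ry": 0,"rz": -0.107},{"hand": -0.3,"tx": 0.5,"ty": 1.5,"tz": 150,"rx": 0,"ry": 0,"rz": -0.107}]'

```text
clock: 12.12
eef_pos: [469.4, 311.1, 14.8]
tcp_rot: [-0.001, -0.081, 0.997, -0.0]
wrist_force: [-0.5, -0.7, -0.4]
grip_width: 55.6
```

step_arm --deltas '[{"hand": 0,"tx": 0,"ty": 0,"tz": 0,"rx": 0,"ry": 0,"rz": 0},{"hand": 0.1,"tx": 0,"ty": 0,"tz": 0,"rx": 0,"ry": 0,"rz": 0},{"hand": 0.2,"tx": 0,"ty": 0,"tz": 0,"rx": 0,"ry": 0,"rz": 0},{"hand": 0.28,"tx": 0,"ty": 0,"tz": 0,"rx": 0,"ry": 0,"rz": 0},{"hand": 0.32,"tx": 0,"ty": 0,"tz": 0,"rx": 0,"ry": 0,"rz": 0},{"hand": 0.36,"tx": 0,"ty": 0,"tz": 0,"rx": 0,"ry": 0,"rz": 0},{"hand": 0.36,"tx": 0,"ty": 0,"tz": 0,"rx": 0,"ry": 0,"rz": 0},{"hand": 0.36,"tx": 0,"ty": 0,"tz": 0,"rx": 0,"ry": 0,"rz": 0},{"hand": 0.36,"tx": 0,"ty": 0,"tz": 0,"rx": 0,"ry": 0,"rz": 0}]' --squeeze 40

```text
clock: 12.87
eef_pos: [471.3, 311.0, 17.4]
tcp_rot: [0.001, -0.081, 0.997, -0.0]
wrist_force: [1.2, -3.3, 5.5]
grip_width: 27.5
```

Run:
```python
from h import *
f=manip.grab_frame("wrist"); cv2.imwrite("pics/w8.png",f["color"]); pts(f,["tweezers_grip","tip_fixed","tip_moving"])
d=manip.grab_frame("side"); cv2.imwrite("pics/s8.png",d["color"]); pts(d,["tweezers_grip"])
s=manip.state(); print(s["eef_pos"],s["wrist_force"],s["grip_width"])
k=d["color"][105:175,235:325]
cv2.imwrite("pics/v8.png",np.hstack([cv2.resize(f["color"][100:300,200:460],(390,300)),cv2.resize(k,(390,300),interpolation=cv2.INTER_CUBIC)]))
```

```text
tweezers_grip [468.2 317.5  52.6] 0.66 [337.4 261.8]
tweezers_grip [468.2 316.2  48.6] 0.62 [273.7 147.5]
[471.3 311.   17.4] [-0.  -3.5  4.9] 27.66340919958836
```

View pics/v8.png

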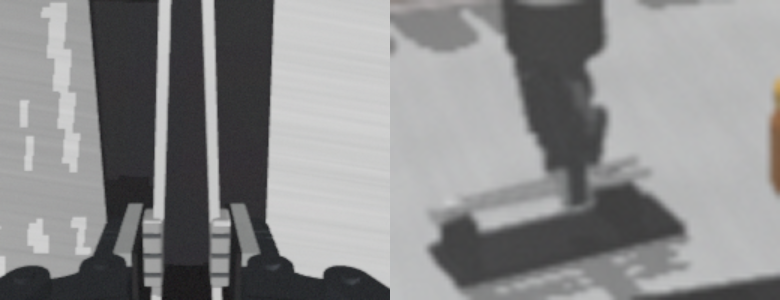

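The pads hold both plates at 27.7 mm, which I read from pads at crop (130,230) and (245,235). Lifting slowly.

step_arm --deltas '[{"hand": 0.36,"tx": 0,"ty": 0,"tz": -3,"rx": 0,"ry": 0,"rz": 0},{"hand": 0.36,"tx": 0,"ty": 0,"tz": -8,"rx": 0,"ry": 0,"rz": 0},{"hand": 0.36,"tx": 0,"ty": 0,"tz": -15,"rx": 0,"ry": 0,"rz": 0},{"hand": 0.36,"tx": 0,"ty": 0,"tz": -25,"rx": 0,"ry": 0,"rz": 0},{"hand": 0.36,"tx": 0,"ty": 0,"tz": -37,"rx": 0,"ry": 0,"rz": 0},{"hand": 0.36,"tx": 0,"ty": 0,"tz": -50,"rx": 0,"ry": 0,"rz": 0},{"hand": 0.36,"tx": 0,"ty": 0,"tz": -63,"rx": 0,"ry": 0,"rz": 0},{"hand": 0.36,"tx": 0,"ty": 0,"tz": -76,"rx": 0,"ry": 0,"rz": 0},{"hand": 0.36,"tx": 0,"ty": 0,"tz": -90,"rx": 0,"ry": 0,"rz": 0},{"hand": 0.36,"tx": 0,"ty": 0,"tz": -102,"rx": 0,"ry": 0,"rz": 0},{"hand": 0.36,"tx": 0,"ty": 0,"tz": -113,"rx": 0,"ry": 0,"rz": 0},{"hand": 0.36,"tx": 0,"ty": 0,"tz": -113,"rx": 0,"ry": 0,"rz": 0}]'

```text
clock: 14.17
eef_pos: [471.7, 312.4, 132.7]
tcp_rot: [0.003, -0.081, 0.997, 0.001]
wrist_force: [0.2, 0.3, 0.4]
grip_width: 27.4
```

Run:
```python
from h import *
for c in ["side","scene","wrist"]:
    pts(manip.grab_frame(c),["tweezers_grip","tip_fixed","tip_moving"])
s=manip.state(); print(s["eef_pos"],s["wrist_force"],s["grip_width"])
```

```text
tweezers_grip [466.3 316.1 165.7] 0.54 [270.6 114.6]
tip_fixed [540.1 314.8 167.1] 0.59 [292.9 111.4]
tip_moving [526.8 332.5 161.9] 0.59 [287.7 111.5]
tweezers_grip [462.9 319.  160.7] 0.75 [461.1 150.7]
tip_fixed [534.7 309.2 160.4] 0.48 [467.1 170.5]
tip_moving [533.1 337.8 159.3] 0.6 [476.9 169.1]
tweezers_grip [466.3 316.4 161.2] 0.56 [335.  259.7]
tip_moving [473.8 308.8  -4.2] 0.64 [321.1 188.5]
[469.8 311.3 128.5] [ 0.5 -0.7 -1. ] 27.492072431145353
```

The tweezers are lifted and level: grip and tips are at z≈160–167, and the gripper opening is 27.5 mm. Moving them over the pan.

step_arm --deltas '[{"hand": 0.36,"tx": 0.5,"ty": -8,"tz": 0,"rx": 0,"ry": 0,"rz": 0},{"hand": 0.36,"tx": 1.2,"ty": -23,"tz": 0,"rx": 0,"ry": 0,"rz": 0},{"hand": 0.36,"tx": 2.5,"ty": -45,"tz": 0,"rx": 0,"ry": 0,"rz": 0},{"hand": 0.36,"tx": 4,"ty": -70,"tz": 0,"rx": 0,"ry": 0,"rz": 0},{"hand": 0.36,"tx": 5.5,"ty": -97,"tz": 0,"rx": 0,"ry": 0,"rz": 0},{"hand": 0.36,"tx": 7,"ty": -124,"tz": 0,"rx": 0,"ry": 0,"rz": 0},{"hand": 0.36,"tx": 8.5,"ty": -151,"tz": 0,"rx": 0,"ry": 0,"rz": 0},{"hand": 0.36,"tx": 10,"ty": -178,"tz": 0,"rx": 0,"ry": 0,"rz": 0},{"hand": 0.36,"tx": 11.5,"ty": -205,"tz": 0,"rx": 0,"ry": 0,"rz": 0},{"hand": 0.36,"tx": 13,"ty": -232,"tz": 0,"rx": 0,"ry": 0,"rz": 0},{"hand": 0.36,"tx": 14.5,"ty": -259,"tz": 0,"rx": 0,"ry": 0,"rz": 0},{"hand": 0.36,"tx": 16,"ty": -286,"tz": 0,"rx": 0,"ry": 0,"rz": 0}]'

```text
clock: 15.77
eef_pos: [500.1, 24.7, 129.0]
tcp_rot: [0.0, -0.081, 0.997, -0.0]
wrist_force: [1.0, 0.1, -1.0]
grip_width: 27.6
```

step_arm --deltas '[{"hand": 0.36,"tx": 1.3,"ty": -27,"tz": 0,"rx": 0,"ry": 0,"rz": 0},{"hand": 0.36,"tx": 2.6,"ty": -54,"tz": 0,"rx": 0,"ry": 0,"rz": 0},{"hand": 0.36,"tx": 4,"ty": -81,"tz": 0,"rx": 0,"ry": 0,"rz": 0},{"hand": 0.36,"tx": 5.5,"ty": -108,"tz": 0,"rx": 0,"ry": 0,"rz": 0},{"hand": 0.36,"tx": 7,"ty": -135,"tz": 0,"rx": 0,"ry": 0,"rz": 0},{"hand": 0.36,"tx": 8.5,"ty": -162,"tz": 0,"rx": 0,"ry": 0,"rz": 0},{"hand": 0.36,"tx": 10,"ty": -189,"tz": 0,"rx": 0,"ry": 0,"rz": 0},{"hand": 0.36,"tx": 11.2,"ty": -214,"tz": 0,"rx": 0,"ry": 0,"rz": 0},{"hand": 0.36,"tx": 12.2,"ty": -235,"tz": 0,"rx": 0,"ry": 0,"rz": 0},{"hand": 0.36,"tx": 13,"ty": -251,"tz": 0,"rx": 0,"ry": 0,"rz": 0},{"hand": 0.36,"tx": 13.5,"ty": -260,"tz": 0,"rx": 0,"ry": 0,"rz": 0},{"hand": 0.36,"tx": 13.5,"ty": -263,"tz": 0,"rx": 0,"ry": 0,"rz": 0}]'

```text
clock: 16.77
eef_pos: [529.2, -236.6, 128.7]
tcp_rot: [-0.0, -0.08, 0.997, -0.0]
wrist_force: [-0.3, -0.1, -0.4]
grip_width: 27.4
```

step_arm --deltas '[{"hand": 0.36,"tx": 0,"ty": 0,"tz": 0,"rx": 0,"ry": 0,"rz": 0},{"hand": 0.36,"tx": 0,"ty": 0,"tz": 0,"rx": 0,"ry": 0,"rz": 0},{"hand": 0.36,"tx": 0,"ty": 0,"tz": 0,"rx": 0,"ry": 0,"rz": 0}]'

```text
clock: 17.02
eef_pos: [529.4, -234.0, 128.9]
tcp_rot: [-0.0, -0.082, 0.997, 0.0]
wrist_force: [-0.2, 0.9, -0.3]
grip_width: 27.7
```

Run:
```python
from h import *
ims=[]
for c in ["scene","side"]:
    f=manip.grab_frame(c); pts(f,["tweezers_grip","tip_fixed","tip_moving","pan_centre"])
    u,v=proj(f,[590,-225,150]).astype(int); k=f["color"][v-25:v+25,u-32:u+33]; ims.append(cv2.resize(k,(400,308),interpolation=cv2.INTER_CUBIC)); print("crop origin",u-32,v-25)
w=manip.grab_frame("wrist")["color"]; cv2.imwrite("pics/w9.png",w)
cv2.imwrite("pics/v9.png",np.vstack([np.hstack(ims),cv2.resize(w[150:,:],(800,290))[:290]]))
s=manip.state(); print(s["eef_pos"],s["wrist_force"],s["moment"],s["grip_width"])
```

```text
tweezers_grip [ 524.5 -227.5  162.3] 0.46 [267.6 190.3]
tip_fixed [ 594.3 -234.8  161.9] 0.56 [266.4 212.9]
tip_moving [ 593.2 -212.1  165.1] 0.59 [275.4 210.7]
pan_centre [ 658.7 -554.8   33.4] 0.92 [149.8 276.1]
pan_centre [338.2  -5.8  26.1] 0.8 [337.9 162.2]
pan_centre [ 588.3 -225.1   89.8] 0.78 [273.2 225.7]
crop origin 238 188
tweezers_grip [ 525.4 -229.3  160.1] 0.75 [344.6 194.6]
tip_fixed [ 595.6 -232.   162.4] 0.66 [372.9 189.4]
tip_moving [ 586.1 -217.2  157. ] 0.72 [366.8 189. ]
pan_centre [ 662.1 -554.2   32.4] 0.77 [463.5 316.6]
pan_centre [ 591.7 -223.9   85.9] 0.65 [369.2 215. ]
pan_centre [341.1  -1.1  20.4] 0.61 [254.4 209.4]
crop origin 337 167
[ 529.5 -235.1  128.8] [-0.3 -0.2 -1. ] [ 0. -0. -0.] 27.267315832556488
```

View pics/v9.png

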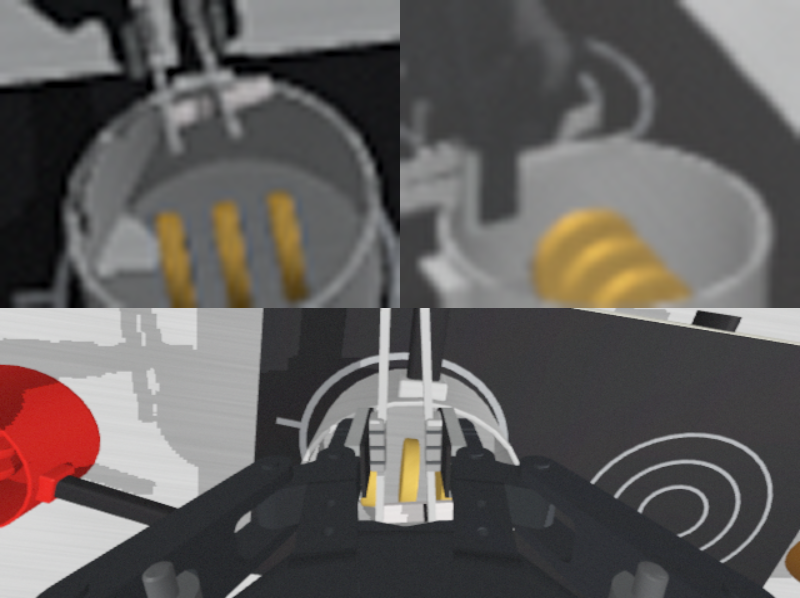

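This is the 12th and last view, so further checks are numeric. It shows the tips at scene crop (177,150) and (238,133), inside the pan's rim outline, and clear of it in height. Checking the gap and gauge strip from pixel profiles:

Run:
```python
from h import *
w=cv2.imread("pics/w9.png",0)
for r in (318,322,326,329): print(r,w[r,286:366:2])
W=manip.grab_frame("wrist")
s=manip.grab_frame("scene"); g=cv2.cvtColor(s["color"],cv2.COLOR_BGR2GRAY).astype(np.float32)
# rows of samples across the legs, indexed by mm in the tweezers frame (origin at grip, yaw .162), z=163
y=np.arange(-26,27,1.); yaw=.162; gp=np.array([529.5,-232])
for xa in (58,54,48,42):
    P=[proj(s,[gp[0]+xa*np.cos(yaw)-b*np.sin(yaw),gp[1]+xa*np.sin(yaw)+b*np.cos(yaw),163]) for b in y]
    P=np.float32(P); v=cv2.remap(g,P[None,:,0],P[None,:,1],cv2.INTER_CUBIC)[0].astype(int)
    print(xa,dict(zip(y.astype(int).tolist(),v.tolist())))
```

```text
318 [125 159 163 169 173 175 178 197 211 210 198 160 159 155 156 157 157 157
 156 156 158 159 158 160 162 164 153 142 176 211 211 209 207 215 219 226
 230 229 163  43]
322 [141 172 149 124 128 126 130 182 211 211 203 231 232 231 231 231 231 231
 188 187 186 186 185 186 185 186 147  38 163 211 211 219 230 229 230 229
 228 230 183  45]
326 [120 172 170 156 129 127 129 173 211 211 211 231 230 230 231 231 230 212
 187 187 188 187 187 187 187 187 158  37 146 211 211 220 230 231 230 230
 229 229 155  42]
329 [115 168 166 165 165 133 129 186 211 211 210 229 230 229 229 229 229 229
 229 228 203 185 187 186 184 186 158  36 148 211 211 218 229 229 229 229
 229 229 154  44]
58 {-26: 99, -25: 95, -24: 92, -23: 86, -22: 80, -21: 74, -20: 69, -19: 65, -18: 70, -17: 88, -16: 111, -15: 129, -14: 138, -13: 133, -12: 112, -11: 84, -10: 67, -9: 67, -8: 72, -7: 74, -6: 74, -5: 75, -4: 75, -3: 75, -2: 75, -1: 75, 0: 75, 1: 75, 2: 75, 3: 74, 4: 74, 5: 75, 6: 77, 7: 84, 8: 97, 9: 112, 10: 120, 11: 119, 12: 110, 13: 94, 14: 82, 15: 74, 16: 71, 17: 73, 18: 75, 19: 76, 20: 76, 21: 76, 22: 76, 23: 75, 24: 76, 
[... 705 characters left out ...]
, 0: 95, 1: 98, 2: 102, 3: 99, 4: 93, 5: 88, 6: 85, 7: 88, 8: 99, 9: 117, 10: 130, 11: 131, 12: 125, 13: 117, 14: 113, 15: 111, 16: 111, 17: 115, 18: 111, 19: 108, 20: 105, 21: 104, 22: 107, 23: 108, 24: 107, 25: 108, 26: 104}
42 {-26: 88, -25: 91, -24: 94, -23: 95, -22: 94, -21: 93, -20: 93, -19: 93, -18: 91, -17: 95, -16: 106, -15: 118, -14: 135, -13: 145, -12: 154, -11: 163, -10: 167, -9: 174, -8: 179, -7: 181, -6: 181, -5: 174, -4: 157, -3: 141, -2: 126, -1: 117, 0: 116, 1: 119, 2: 121, 3: 120, 4: 106, 5: 82, 6: 67, 7: 71, 8: 92, 9: 122, 10: 147, 11: 164, 12: 176, 13: 177, 14: 176, 15: 174, 16: 173, 17: 173, 18: 174, 19: 177, 20: 178, 21: 178, 22: 176, 23: 175, 24: 174, 25: 175, 26: 176}
```

The gauge agrees. In the wrist image the black line (x≈339–342) lies right against the sprung leg's inside edge, and the scene profile gives about 21 mm between the tips. Handing in.

Run:
```python
from h import *
s=manip.state(); print(s["clock"],s["eef_pos"],s["grip_width"]); print(manip.job_done())
```

```text
17.6667 [ 529.4 -235.2  128.8] 27.520550477823495
the job is handed in; nothing more can be done
None
```

I slid the steel pan by its handle from the heating rings onto the rest mark and let go. I then lifted the tweezers from their rest and handed in at 17.7 s, while holding them level above the pan at a steady gap.

| Last check | Reading |
|---|---|
| Pan centre to the mark | about 3–6 mm off (limit 15 mm) |
| Tips sideways of the pan's middle | about 10–15 mm (limit 45 mm) |
| Tips above the rim | about 40 mm (8–100 mm wanted) |
| Opening over the thumb plates | 27.3–27.7 mm, steady |
| Tip gap | about 21 mm from the scene picture and the opening; the gauge line lies against the sprung leg's inside edge, the 20 mm mark |

- **Tip offset wrong:** my first grasp of the handle closed on nothing. The real fingertips sit about 34 mm farther back than the stated 17 mm ahead of the TCP. I measured this from the pictures and corrected for it in all later moves.
- **Checks that disagreed:** the two cameras put the pan and tips up to about 7 mm apart, mostly in x, still inside the limits. The gripper opening also read about 0.6 mm low on the 18 mm handle, so the true gap may be 1–2 mm larger than the reading suggests, still within 16.5–23.5 mm.
- **Jars and mug:** I kept the arm's path clear of them, but did not measure them again at the end.

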